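Load a moisture dish into the dry box through its sprung flap

ROBOT

A 7-joint arm with a two-finger parallel gripper is mounted at the origin on a cart in front of the work surface, level with it; the furniture and walls round the work are solid. World frame = base frame: x ahead of the robot, y to its left, z up, the work surface at z = 0. Lengths are in m, angles in rad, forces in N, time in s.
With the tool pointing down it reaches from about 0.35 to 0.9 m from the base axis. Payload 8.1 kg.
Tool frame: the origin (TCP) lies on the front face of the gripper's body, between the roots of the fingers; the fingertips stand 66 mm ahead of it and the grasp point (between the pads) lies 47 mm ahead of it; z points along the fingers, y is the direction in which the jaws open and shut (so a half turn about z gives the same grasp; the last joint's range is limited). The gripper opens to 92 mm and grips with 3 to 60 N. Pads are 19 mm wide; open, the fingers measure 130 mm over their backs; the gripper's body (75 mm by 190 mm) begins 47 mm behind the grasp point.
Start: joints at [1.049, 0.434, 0.025, 1.573, -0.012, 1.134, -0.075], TCP at [0.254, -0.571, 0.292] pointing down, gripper open.
Joint ranges: [-2.62, 2.62], [-0.44, 2.09], [-1.27, 1.32], [0.08, 2.57], [-1.32, 4.46], [0.12, 2], [-2.74, 2.74]. Speed limits (rad/s): [2.22, 2.22, 3.01, 3.01, 3.14, 3.14, 3.14].

INTERFACE

Orientations are given as a rotation vector (axis times angle).
In Python, from bench import status, snapshot, get_calibration, robot gives the robot as it stands.
- The arm moves only by the tool drive_tool, never from a script. Its argument "series" is a list of rows, each an object with "jaw": the opening in per cent of the stroke, from 0 (shut) to 100 (fully open); "linear": the shift along the tool's x, y, z in mm, a list of three; "delta_rot": the turn, a rotation vector about the tool's x, y, z in rad, a list of three. A call has exactly 10 rows; each row shifts and turns the pose as measured when the row begins, along the tool's axes as they then stand; what a row does not reach is not made up. A row lasts 1/8 s, in which the tool goes at most 62.5 mm and 10.7 degrees, less where a joint would pass 70% of its speed; a pose out of reach is approached as far as the arm can. A call with a gripper value outside its range is refused whole. The fingers move at their own pace and stop on an object; the grip force is fixed at half the most. Time passes only in rows, so rows that do not move let the fingers close, or fill a call up. It gives the time, the measured TCP pose, the force and the opening at its end, in the units of the state.
- status.read_state(): the state, without advancing time (a new reading comes with each control period).
- snapshot(name): name is "scene" or "top" or "wrist"; returns (picture, depth): 384x512x3 uint8, red, green, blue; 384x512 float32, m along the optical axis (not along the pixel's ray), 0 where there is no reading.
- get_calibration(name): a dict with "mtx" (3x3 intrinsics, pixels), "R" (3x3) and "t" (3): a world point X has camera coordinates R X + t. Camera axes: x right, y down, z forward; pixel columns grow to the right and rows downward; lengths in m; the calibration is good to about 2 mm. The wrist camera is an equidistant fisheye: a pixel r from the principal point sees the ray r / f radians off the axis. A picture is of the moment at which its call begins: read the wrist's pose just before it. get_calibration takes no time and is no camera call; for the wrist camera it gives the pose at the moment of the call.
- robot.hand_in(): hands the job in, once; it reports no verdict.
The state is a dict: "clock": time; "joints": joint angles; "qd": joint speeds; "joint_efforts": joint torques, N m; "position": TCP position; "eef_rot": TCP orientation; "wrist_force": force on the tool from outside, world axes, zero at the start; "moment": the same for the moment, N m; "finger_gap": opening from 0.0 (shut) to 1.0 (fully open).
Only numpy, scipy, OpenCV 4.12 (cv2) and the standard library are available. Lean on these libraries where they do the work, as an engineer would, in place of code of your own. Each camera call takes 0.05 s, during which the arm holds its last target. There are 200 camera calls.

TASK

Using the push bar, push the lidded dish that waits on the dry box's entry lane in through the sprung flap until you feel it come up against the hidden rear buffer, and press it there for about a second, firmly but gently (about 8 N; never as much as 20 N). Then draw the bar out so that the flap shuts behind the dish, and lay the bar flat on the bench, clear of the dry box. Move the dish only with the bar, keep it upright, and leave the other things alone.

Things in the scene. Friction and masses are not known exactly. Their poses are not given: they have to be found in the camera images.
- dry_box: Fixed dry box for samples: white opaque housing, 112 mm wide, 82 mm high, with a top-hinged sprung flap in its front and, before it, an open entry lane. Origin on the bench straight below the closed flap, in the middle of the lane; x points inward (the pushing direction), y to the left of that, z up. The housing begins at x = -12 mm; its doorway is 84 mm wide and 50 mm high over the lane floor.
- entry (a point): Point on the lane floor straight below the closed flap, 6 mm above the bench; axes as the dry box. The lane floor is flat, 136 mm wide, from x = -120 mm to the rear wall at x = +193 mm. On it two low steel guide rails (tops 20 mm above the bench) narrow from 100 mm apart at x = -112 mm to 76 mm at the doorway.
- flap (a joint): Angle of the metal flap, rad: 0 shut (upright), grows as its lower edge swings inward, up to 1.45. 3 mm thick, 80 mm wide, hinged 52 mm above the bench, reaching down to 7 mm above it. Its spring always shuts it; 1 to 3 N of push on its lower half opens it. It is slippery and slides along the top of bar and dish; it cannot shut while the dish's rear edge is less than 40 mm behind it.
- dish: Round lidded aluminium moisture dish, 68 mm in diameter at the lid, 64 mm at the foot, 24 mm high, about 22 g, standing on the entry lane before the flap. Origin at the centre of its underside, z up.
- push_bar: Grey push bar, loose on the bench: a flat bar 200 mm long (x), 36 mm wide (y), 12 mm thick, with an upright grip near its rear end, about 120 g. Origin at the centre of its underside; x axis points to the pushing tip, which lies at x = +100 mm; z up.
- bar_grip (a point): Centre of the upright grip of the push bar, where to hold it: 85 mm behind the bar's origin, 42 mm above its underside, 185 mm behind the pushing tip. The grip is 18 mm thick along the bar, 30 mm wide across it, and stands from 12 to 62 mm above the underside. Axes as the bar.
- open_dish: Bystander: open aluminium dish without lid, 64 mm in diameter, 21 mm high. Origin at its underside.
- timer: Bystander: small square timer, 58x58x18 mm. Origin at its underside.
- small_beaker: Bystander: clear beaker, 58 mm in diameter, 70 mm high. Origin at its underside.
- stop_range (a point): Point on the lane floor 138 mm behind the closed flap, fixed to the housing. A hidden, adjustable rear stop with a rubber buffer (about 2 N per mm, 9 mm of give) is clamped somewhere here: its face stands between 116 and 160 mm behind the closed flap. Where exactly is not known and must be felt. Axes as the dry box.
Not all that is in view belongs to the job. What is shaped like the dish but orange or purple is not meant.

How it is judged:
By the outcome, as a careful person would: the job done as asked, in the order asked, and still so for the second after the job is handed in, with the robot touching nothing.
It also fails if it takes over 53 s, if anything falls off the work surface, if the arm or the gripper's body presses on something with over 40 N, if the wrist force passes 120 N, or if a joint passes its speed limit or range.

## Working session

There is one attempt and no reset: what is moved stays moved. The work goes in short steps, Python scripts to look and compute and a tool call to move; the robot and the scene stay as the last step left them, time stands still between calls to the robot, and variables do not carry over. Pictures are saved under pics/ and viewed, about 8 in all and at most 12, crops included, and the job is handed in when it is done.

Besides the shell and the picture viewer there is one more tool, called by a JSON object that holds its "name" and its "arguments". drive_tool: Moves the arm, as the interface text tells. Its arguments: {"type":"object","properties":{"series":{"type":"array","items":{"type":"object","properties":{"jaw":{"type":"number"},"linear":{"type":"array","items":{"type":"number"}},"delta_rot":{"type":"array","items":{"type":"number"}}}}}},"required":["series"]}

```bash
ls; mkdir -p pics; cat > h.py <<'E'
import numpy as np, cv2
from bench import status, snapshot, get_calibration, robot
from scipy.spatial.transform import Rotation as Rot
def pts(name,d):
    c=get_calibration(name);K=c['mtx'];v,u=np.indices(d.shape)
    P=np.stack([(u-K[0][2])/K[0][0]*d,(v-K[1][2])/K[1][1]*d,d],-1)
    return (P-np.array(c['t']))@np.array(c['R'])
def ray(name,u,v,z):
    c=get_calibration(name);K=np.array(c['mtx']);R=np.array(c['R']);C=-R.T@c['t']
    d=R.T@np.linalg.solve(K,[u,v,1]);return C+d*(z-C[2])/d[2]
E
python3 - <<'E'
from h import *
s=status.read_state();print({k:np.round(v,3) for k,v in s.items()})
for n in('top','scene'):
    p,d=snapshot(n);np.savez('pics/'+n,p=p,d=d);cv2.imwrite(f'pics/{n}0.png',cv2.resize(p[...,::-1],(800,600)))
    c=get_calibration(n);print(n,c['mtx'],np.round(-np.array(c['R']).T@c['t'],3))
E
```

```text
pics
{'clock': np.float64(0.0), 'joints': array([ 1.049,  0.435,  0.025,  1.574, -0.012,  1.134, -0.075]), 'qd': array([-0.001, -0.001,  0.003, -0.001, -0.   ,  0.   ,  0.002]), 'joint_efforts': array([ 0.0000e+00, -6.6786e+01,  9.8500e-01, -3.1447e+01, -6.1000e-02,
        4.3000e-02,  0.0000e+00]), 'position': array([ 0.254, -0.571,  0.291]), 'eef_rot': array([-3.072e+00, -6.530e-01,  1.000e-03]), 'wrist_force': array([-0.626, -0.492, -0.697]), 'moment': array([ 0.057, -0.006,  0.018]), 'finger_gap': np.float64(1.0)}
top [[394.36179984   0.         258.66311502]
 [  0.         394.36179984 193.31218072]
 [  0.           0.           1.        ]] [ 0.444 -0.002  1.225]
scene [[422.93717838   0.         255.49013749]
 [  0.         422.93717838 192.02195816]
 [  0.           0.           1.        ]] [-0.047  0.482  0.832]
```

View pics/top0.png

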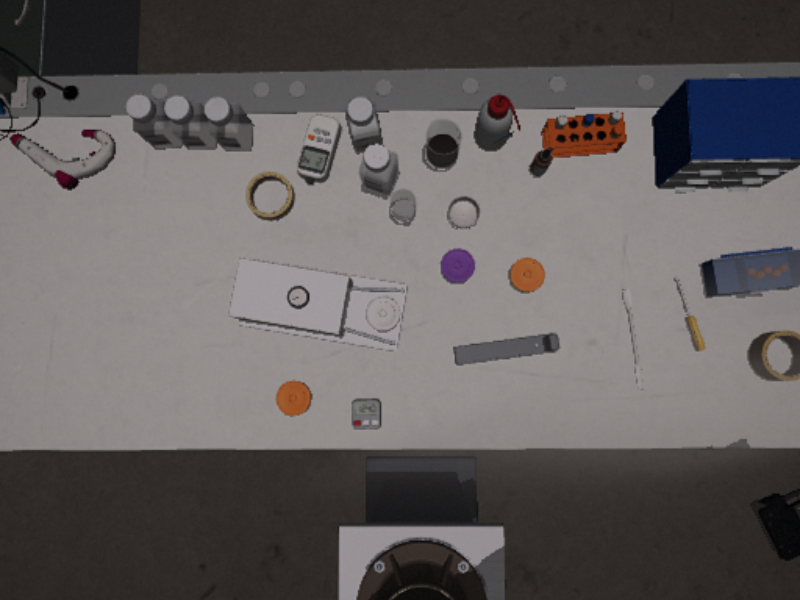

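View pics/scene0.png

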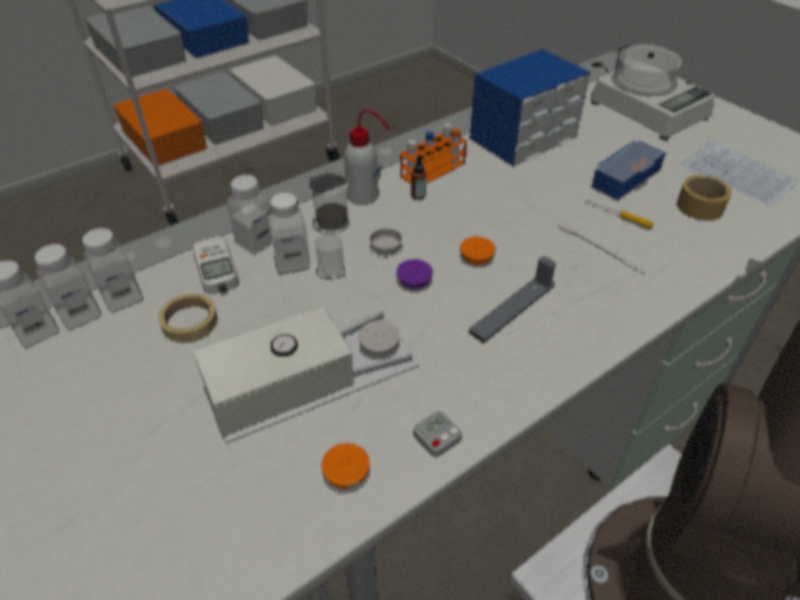

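The top view (800 px scale) shows the silver lidded dish on the lane at (382,313). The box housing is at about (290,297), and the bar runs from its tip at (455,355) to its grip at (551,342). The orange dishes at (527,275) and (293,398), the purple one at (458,266) and the open dish at (463,212) are decoys or bystanders. Only the silver one stands on the lane with a lid.

```bash
python3 - <<'E'
from h import *
f=np.load('pics/top.npz');p,d=f['p'],f['d'];X=pts('top',d);z=X[...,2]
hsv=cv2.cvtColor(p,cv2.COLOR_RGB2HSV)
def reg(m,u0,v0,u1,v1):
    o=np.zeros_like(m);s=.64;o[int(v0*s):int(v1*s),int(u0*s):int(u1*s)]=1;return m&o
def rect(m,n):
    q=X[m];r=cv2.minAreaRect(q[:,:2].astype(np.float32)*1000);print(n,m.sum(),'z',np.round(np.median(q[:,2])*1000,1),'mean',np.round(q.mean(0)*1000,1),np.round(r[0],1),np.round(r[1],1),round(r[2],2));return r
one=np.ones(z.shape,bool)
print('bench z',np.median(z[reg(one,420,390,640,440)]))
rect(reg((z>.07)&(z<.1),200,230,380,370),'box')
rect(reg((z>.025)&(z<.05),352,265,415,360),'dish')
rect(reg((z>.014)&(z<.022),340,265,415,360),'rails')
rect(reg((z<.012)&(z>.003),346,260,415,360),'lane')
rect(reg((z>.006)&(z<.02),430,320,600,380),'bar')
rect(reg((z>.045),430,320,600,380),'grip')
# colour bar mask
m=reg(p.max(2)<120,440,325,575,375)
v,u=np.nonzero(m);print('bar px',cv2.minAreaRect(np.c_[u,v].astype(np.float32)))
Z=lambda u,v,h:np.round(ray('top',u,v,h)*1000,1)
r=cv2.boxPoints(cv2.minAreaRect(np.c_[u,v].astype(np.float32)));print([Z(a,b,.012) for a,b in r])
cr=p[150:250,130:370];cr=cr[...,::-1];cr=cv2.resize(cr,None,fx=3.3,fy=3.3,interpolation=2);cv2.imwrite('pics/crop1.png',cr)
E
```

```text
bench z 0.0005383834420401869
box 2730 z 83.1 mean [586.5 245.3  83.3] [587.4 246.8] [215.  112.3] 80.22
dish 383 z 29.5 mean [557.8  73.1  29.6] [576.3  83.1] [107.7  77.6] 13.48
rails 116 z 18.9 mean [560.4  92.   18.9] [559.8  91.6] [103.4 110.3] 80.57
lane 1133 z 6.5 mean [565.3  92.2   6.6] [570.1  81.7] [135.5 197.8] 89.61
bar 726 z 12.5 mean [ 486.4 -157.7   12.4] [ 487.4 -180.6] [112.6 321.8] 0.44
grip 92 z 62.3 mean [ 485.2 -189.7  338.8] [ 478.8 -129.1] [ 28.9 262.7] 9.18
bar px ((323.92767333984375, 222.9755096435547), (12.502323150634766, 67.77216339111328), 82.14668273925781)
[array([493.1, -63.7,  12. ]), array([ 519.9, -269.2,   12. ]), array([ 482.1, -273.1,   12. ]), array([455.3, -68.3,  12. ])]
```

View pics/crop1.png

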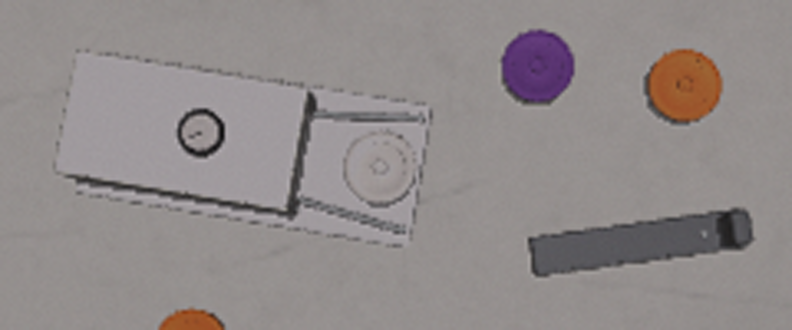

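The crop confirms that the silver lidded dish at crop (380,167) sits between the rails, with the bar tip at (535,257) and grip at (735,230). Next I'll cast rays precisely.

```bash
python3 - <<'E'
from h import *
f=np.load('pics/top.npz');p,d=f['p'],f['d'];X=pts('top',d)*1000
print(np.round(np.array(get_calibration('top')['R']),3))
Z=lambda cu,cv_,h:np.round(ray('top',cu/3.3+130-.35,cv_/3.3+150-.35,h)*1000,1)
print('box top',Z(76,50,.082),Z(312,92,.082),Z(293,213,.082),Z(57,173,.082))
print('lane front',Z(432,107,.006),Z(409,245,.006))
print('rails',Z(318,112,.02),Z(427,118,.02),Z(303,200,.02),Z(404,230,.02))
print('dish',Z(379,167,.030))
print('bar tip corners',Z(529,238,.012),Z(536,276,.012),'mid',Z(720,212,.012),Z(722,248,.012))
print('grip top',Z(731,212,.062),Z(750,210,.062),Z(734,235,.062),Z(752,233,.062))
z=X[...,2];g=X[(abs(z-62)<3)&(abs(X[...,0]-490)<60)&(abs(X[...,1]+225)<60)];print(len(g),g.mean(0),cv2.minAreaRect(g[:,:2].astype(np.float32)))
g=X[(abs(z-12)<2)&(abs(X[...,0]-490)<60)&(abs(X[...,1]+150)<110)];g=g[(abs(g[:,0]-np.median(g[:,0]))<45)];print(len(g),cv2.minAreaRect(g[:,:2].astype(np.float32)))
m=(abs(z-30)<2)&(abs(X[...,0]-558)<45)&(abs(X[...,1]-65)<45);g=X[m];print(len(g),cv2.minEnclosingCircle(g[:,:2].astype(np.float32)),g.mean(0))
E
```

```text
[[-0.006 -1.    -0.027]
 [-0.994  0.009 -0.112]
 [ 0.112  0.026 -0.993]]
box top [660.8 342.3  82. ] [620.4 129.6  82. ] [512.7 146.   82. ] [550.  356.7  82. ]
lane front [616.7  24.4   6. ] [486.6  46.8   6. ]
rails [611. 131.  20.] [604.3  28.8  20. ] [528.5 144.7  20. ] [499.9  50.8  20. ]
dish [557.8  73.2  30. ]
bar tip corners [492. -65.  12.] [456.9 -71.   12. ] mid [ 514.8 -242.2   12. ] [ 481.5 -243.    12. ]
grip top [ 511.8 -242.    62. ] [ 513.5 -258.9   62. ] [ 491.4 -244.    62. ] [ 493. -260.   62.]
50 [ 498.24474916 -250.48484109   62.04873632] ((498.28057861328125, -250.04559326171875), (26.921051025390625, 17.501691818237305), 1.142060399055481)
398 ((486.7625732421875, -161.08938598632812), (35.691532135009766, 190.1554412841797), 7.402136325836182)
235 ((557.8836059570312, 72.73226165771484), 33.6447868347168) [557.09026043  72.535553    29.84550764]
```

```bash
cat >> h.py <<'E'
def go(pos,yaw):
    """remaining tool-axes shift (mm) and turn for a downward tool with tool-y along yaw (deg, mod 180)"""
    s=status.read_state();R=Rot.from_rotvec(s['eef_rot']).as_matrix()
    best=None
    for a in(yaw,yaw+180):
        a=np.radians(a);y=np.array([np.cos(a),np.sin(a),0]);z=np.array([0,0,-1.]);T=np.c_[np.cross(y,z),y,z]
        w=Rot.from_matrix(R.T@T).as_rotvec()
        if best is None or np.linalg.norm(w)<np.linalg.norm(best[0]):best=(w,T)
    w,T=best;e=np.array(pos)-s['position']*1000
    print('t',round(float(s['clock']),2),'pos',np.round(s['position']*1000,1),'F',np.round(s['wrist_force'],2),'gap',round(float(s['finger_gap']),3))
    print('turn',np.round(w,3),'deg',np.round(np.degrees(w),1),'shift now-axes',np.round(R.T@e,1),'after turn',np.round(T.T@e,1),'j',np.round(s['joints'],2))
O=np.array([571.5,152.8]);Y=np.radians(80.1);U=np.array([np.cos(Y),np.sin(Y)]);V=np.array([-U[1],U[0]])
def box(P):
    e=np.asarray(P)[:2]-O;return np.round([e@U,e@V],1)
E
python3 -c "
from h import *
go([498.2,-250.2,150],7.4)"
```

```text
t 0.1 pos [ 254.  -570.7  291.6] F [-0.94 -0.21  0.26] gap 0.998
turn [-1.000e-03 -1.000e-03 -1.281e+00] deg [ -0.1  -0.  -73.4] shift now-axes [ 353.5 -193.3  141.8] after turn [286.4 283.5 141.6] j [ 1.05  0.44  0.02  1.57 -0.01  1.13 -0.08]
```

{"name": "drive_tool", "arguments": {"series": [{"jaw":100,"linear":[35,-19,10],"delta_rot":[0,0,-0.183]},{"jaw":100,"linear":[38,-12.5,10],"delta_rot":[0,0,-0.183]},{"jaw":100,"linear":[40,-5,10],"delta_rot":[0,0,-0.183]},{"jaw":100,"linear":[40,2,10],"delta_rot":[0,0,-0.183]},{"jaw":100,"linear":[39,9,10],"delta_rot":[0,0,-0.183]},{"jaw":100,"linear":[37,16,10],"delta_rot":[0,0,-0.183]},{"jaw":100,"linear":[33,22,10],"delta_rot":[0,0,-0.183]},{"jaw":100,"linear":[28,28,10],"delta_rot":[0,0,0]},{"jaw":100,"linear":[28,28,10],"delta_rot":[0,0,0]},{"jaw":100,"linear":[28,28,10],"delta_rot":[0,0,0]}]}}

```text
clock: 1.35
position: [0.4927, -0.2422, 0.1856]
eef_rot: [-2.036, -2.385, 0.003]
wrist_force: [0.9, 0.0, 0.5]
finger_gap: 1.001
```

```bash
python3 -c "
from h import *
go([498.2,-250.2,150],7.4)"
```

```text
t 1.35 pos [ 492.7 -242.2  185.6] F [0.89 0.02 0.48] gap 1.001
turn [-0.005 -0.003  0.029] deg [-0.3 -0.2  1.6] shift now-axes [-8.9  4.3 35.5] after turn [-8.7  4.4 35.6] j [ 0.63  0.46 -0.36  1.86  0.21  0.87  0.32]
```

{"name": "drive_tool", "arguments": {"series": [{"jaw":100,"linear":[-9,4.5,25],"delta_rot":[-0.005,-0.003,0.029]},{"jaw":100,"linear":[0,0,10],"delta_rot":[0,0,0]},{"jaw":100,"linear":[0,0,0],"delta_rot":[0,0,0]},{"jaw":100,"linear":[0,0,0],"delta_rot":[0,0,0]},{"jaw":100,"linear":[0,0,0],"delta_rot":[0,0,0]},{"jaw":100,"linear":[0,0,0],"delta_rot":[0,0,0]},{"jaw":100,"linear":[0,0,0],"delta_rot":[0,0,0]},{"jaw":100,"linear":[0,0,0],"delta_rot":[0,0,0]},{"jaw":100,"linear":[0,0,0],"delta_rot":[0,0,0]},{"jaw":100,"linear":[0,0,0],"delta_rot":[0,0,0]}]}}

```text
clock: 2.6
position: [0.4998, -0.2474, 0.1512]
eef_rot: [2.068, 2.364, 0.003]
wrist_force: [0.6, 0.2, 0.0]
finger_gap: 1.0
```

```bash
python3 - <<'E'
from h import *
go([498.2,-250.2,87],7.4)
c=get_calibration('wrist');p,d=snapshot('wrist');K=np.array(c['mtx']);R=np.array(c['R']);C=-R.T@c['t']
v,u=np.indices(d.shape);x=(u-K[0,2])/K[0,0];y=(v-K[1,2])/K[1,1];r=np.hypot(x,y)+1e-9
D=np.stack([x/r*np.sin(r),y/r*np.sin(r),np.cos(r)],-1)
P=(D/np.maximum(D[...,2:],.05)*d[...,None])@R+C;P*=1000
m=(abs(P[...,2]-62)<4)&(abs(P[...,0]-498)<40)&(abs(P[...,1]+250)<40)&(d>0);g=P[m]
print(len(g),g.mean(0),cv2.minAreaRect(g[:,:2].astype(np.float32)) if len(g) else 0)
cv2.imwrite('pics/w1.png',cv2.resize(p[...,::-1],(640,480)))
E
```

```text
t 2.6 pos [ 499.8 -247.4  151.2] F [0.59 0.17 0.03] gap 1.0
turn [ 0.002 -0.001  0.004] deg [ 0.1 -0.   0.2] shift now-axes [-2.6 -2.1 64.2] after turn [-2.5 -2.  64.2] j [ 0.61  0.51 -0.34  1.87  0.23  0.79  0.28]
964 [ 499.24846254 -250.99012281   60.88980656] ((499.15521240234375, -251.71127319335938), (29.59370994567871, 17.411991119384766), 8.236028671264648)
```

View pics/w1.png

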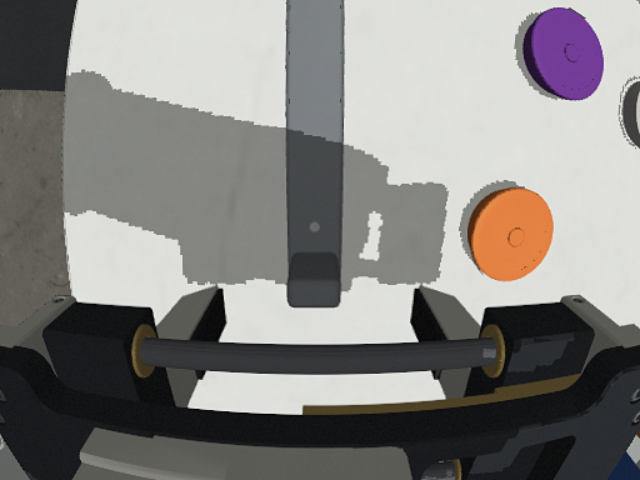

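The wrist view shows the bar along the tool's x axis with its grip at (314,280), centred between the open fingers (220 to 415 px). The depth estimate agrees at (499,-251). I'll lower and grip.

{"name": "drive_tool", "arguments": {"series": [{"jaw":100,"linear":[-3,-1.5,15],"delta_rot":[0,0,0.004]},{"jaw":100,"linear":[0,0,20],"delta_rot":[0,0,0]},{"jaw":100,"linear":[0,0,20],"delta_rot":[0,0,0]},{"jaw":100,"linear":[0,0,8],"delta_rot":[0,0,0]},{"jaw":0,"linear":[0,0,1.5],"delta_rot":[0,0,0]},{"jaw":0,"linear":[0,0,0],"delta_rot":[0,0,0]},{"jaw":0,"linear":[0,0,0],"delta_rot":[0,0,0]},{"jaw":0,"linear":[0,0,0],"delta_rot":[0,0,0]},{"jaw":0,"linear":[0,0,0],"delta_rot":[0,0,0]},{"jaw":0,"linear":[0,0,0],"delta_rot":[0,0,0]}]}}

```text
clock: 3.9
position: [0.4988, -0.2518, 0.0835]
eef_rot: [2.074, 2.357, 0.003]
wrist_force: [0.2, -0.4, -0.5]
finger_gap: 0.395
```

```bash
python3 - <<'E'
from h import *
go([498.8,-250.6,87],7.4)
T=O-318*U; print(T); go([T[0],T[1],102],-9.9)
E
```

```text
t 3.9 pos [ 498.8 -251.8   83.5] F [ 0.22 -0.39 -0.55] gap 0.395
turn [ 0.003  0.    -0.001] deg [ 0.2  0.  -0.1] shift now-axes [ 1.2  0.1 -3.5] after turn [ 1.2  0.1 -3.5] j [ 0.59  0.61 -0.3   1.92  0.28  0.65  0.24]
[ 516.82654611 -160.46476572]
t 3.9 pos [ 498.8 -251.8   83.5] F [ 0.22 -0.39 -0.55] gap 0.395
turn [0.003 0.    0.301] deg [ 0.2  0.  17.2] shift now-axes [ 88.3  29.6 -18.4] after turn [ 93.1   2.  -18.5] j [ 0.59  0.61 -0.3   1.92  0.28  0.65  0.24]
```

{"name": "drive_tool", "arguments": {"series": [{"jaw":0,"linear":[0,0,0],"delta_rot":[0,0,0]},{"jaw":0,"linear":[0,0,0],"delta_rot":[0,0,0]},{"jaw":0,"linear":[0,0,-8],"delta_rot":[0,0,0]},{"jaw":0,"linear":[0,0,-10],"delta_rot":[0,0,0]},{"jaw":0,"linear":[8,6,-4],"delta_rot":[0,0,0.1]},{"jaw":0,"linear":[15,4,0],"delta_rot":[0,0,0.1]},{"jaw":0,"linear":[20,2,0],"delta_rot":[0,0,0.1]},{"jaw":0,"linear":[15,0,0],"delta_rot":[0,0,0]},{"jaw":0,"linear":[0,0,0],"delta_rot":[0,0,0]},{"jaw":0,"linear":[0,0,0],"delta_rot":[0,0,0]}]}}

```text
clock: 5.15
position: [0.5143, -0.1932, 0.1101]
eef_rot: [2.407, 2.013, 0.005]
wrist_force: [-0.4, 0.4, -0.8]
finger_gap: 0.327
```

```bash
python3 - <<'E'
from h import *
T=O-318*U; go([T[0],T[1],102],-9.9)
c=get_calibration('top')
p,d=snapshot('top');X=pts('top',d)*1000;np.savez('pics/top2',p=p,d=d)
cv2.imwrite('pics/t2.png',cv2.resize(p[150:270,150:390][...,::-1],None,fx=3.3,fy=3.3,interpolation=2))
E
```

```text
t 5.15 pos [ 514.3 -193.2  110.1] F [-0.36  0.36 -0.79] gap 0.327
turn [ 0.005  0.001 -0.005] deg [ 0.3  0.  -0.3] shift now-axes [32.7 -3.4  8.1] after turn [32.7 -3.2  8.1] j [ 0.43  0.55 -0.23  1.93  0.19  0.68 -0.1 ]
```

View pics/t2.png

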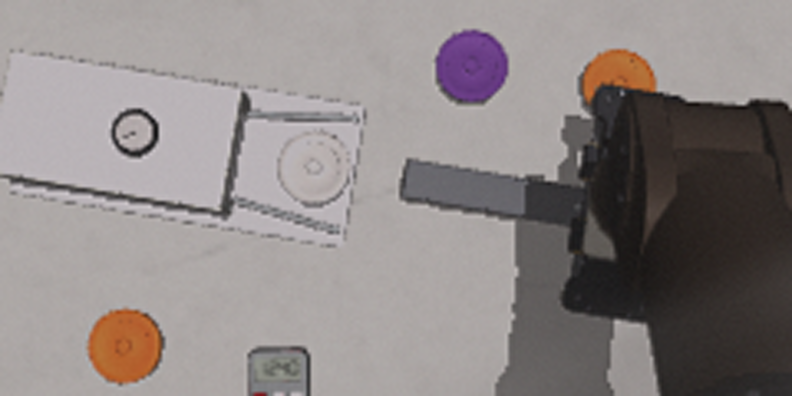

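The bar is held with its tip at crop (402,180), pointing at the dish at (313,167). I'll check its pitch and heading.

```bash
cat > bar.py <<'E'
from h import *
def bar(p,d,b0,b1,zc=36):
    X=pts('top',d)*1000;B=np.stack([(X[...,:2]-O)@U,(X[...,:2]-O)@V],-1)
    m=(p.max(2)<125)&(abs(X[...,2]-zc)<14)&(B[...,0]>b0)&(B[...,0]<b1)&(abs(B[...,1])<50)
    b=B[m];z=X[...,2][m];A=np.c_[b[:,0],np.ones(len(b))]
    print(len(b),'zfit slope,',np.linalg.lstsq(A,z,rcond=None)[0],'tip z',z[b[:,0]>b[:,0].max()-15].mean(),'tip x',b[:,0].max())
    r=cv2.minAreaRect(b.astype(np.float32));print(r)
    for q in np.arange(b[:,0].min(),b[:,0].max(),15):
        k=abs(b[:,0]-q-7)<8
        if k.sum()>5:print(round(q+7),'y',np.round([b[k,1].min(),b[k,1].max(),b[k,1].mean()],1),'z',round(np.median(z[k]),1))
E
python3 - <<'E'
from bar import *
f=np.load('pics/top2.npz');bar(f['p'],f['d'],-290,-120);print(box(status.read_state()['position']*1000))
E
```

```text
499 zfit slope, [-1.21104469e-03  3.87174466e+01] tip z 38.6196086126955 tip x -164.31250917494071
((-226.99252319335938, -3.0175628662109375), (36.259883880615234, 125.38381958007812), 89.85049438476562)
-283 y [-20.6  15.3  -2.6] z 39.0
-268 y [-21.   14.9  -2.6] z 38.7
-253 y [-21.   15.1  -2.8] z 39.3
-238 y [-20.4  14.3  -3.2] z 39.2
-223 y [-20.6  15.   -3. ] z 39.2
-208 y [-21.2  14.9  -3.1] z 38.8
-193 y [-20.9  14.9  -3. ] z 39.1
-178 y [-20.3  15.   -2.4] z 39.1
-163 y [-18.   13.6  -1.9] z 38.6
[-350.7   -3.2]
```

{"name": "drive_tool", "arguments": {"series": [{"jaw":0,"linear":[10,-3.5,4],"delta_rot":[0.005,0,-0.005]},{"jaw":0,"linear":[10,0,6],"delta_rot":[0,0,0]},{"jaw":0,"linear":[8,0,6],"delta_rot":[0,0,0]},{"jaw":0,"linear":[0,0,3],"delta_rot":[0,0,0]},{"jaw":0,"linear":[0,0,0],"delta_rot":[0,0,0]},{"jaw":0,"linear":[0,0,0],"delta_rot":[0,0,0]},{"jaw":0,"linear":[0,0,0],"delta_rot":[0,0,0]},{"jaw":0,"linear":[0,0,0],"delta_rot":[0,0,0]},{"jaw":0,"linear":[0,0,0],"delta_rot":[0,0,0]},{"jaw":0,"linear":[0,0,0],"delta_rot":[0,0,0]}]}}

```text
clock: 6.45
position: [0.5154, -0.1649, 0.0895]
eef_rot: [2.406, 2.019, -0.002]
wrist_force: [0.8, -1.0, -1.4]
finger_gap: 0.324
```

```bash
cat > st.py <<'E'
from h import *
s=status.read_state();b=box(s['position']*1000);T=O+b[0]*U;go([T[0],T[1],91.5],-9.9)
print('box',b,'tip',b[0]+185,'F along/lat/z',np.round([s['wrist_force'][:2]@U,s['wrist_force'][:2]@V,s['wrist_force'][2]],2))
E
python3 st.py
```

```text
t 6.45 pos [ 515.4 -164.9   89.5] F [ 0.81 -0.97 -1.37] gap 0.324
turn [-0.001  0.001 -0.002] deg [-0.   0.1 -0.1] shift now-axes [ 0.   0.7 -2. ] after turn [ 0.   0.7 -2. ] j [ 0.37  0.57 -0.22  1.96  0.21  0.63 -0.16]
box [-322.6    0.7] tip -137.60000000000002 F along/lat/z [-0.81 -0.96 -1.37]
```

{"name": "drive_tool", "arguments": {"series": [{"jaw":0,"linear":[4,0.7,-2],"delta_rot":[0,0,0]},{"jaw":0,"linear":[6,0,0],"delta_rot":[0,0,0]},{"jaw":0,"linear":[6,0,0],"delta_rot":[0,0,0]},{"jaw":0,"linear":[6,0,0],"delta_rot":[0,0,0]},{"jaw":0,"linear":[8,0,0],"delta_rot":[0,0,0]},{"jaw":0,"linear":[8,0,0],"delta_rot":[0,0,0]},{"jaw":0,"linear":[8,0,0],"delta_rot":[0,0,0]},{"jaw":0,"linear":[8,0,0],"delta_rot":[0,0,0]},{"jaw":0,"linear":[6,0,0],"delta_rot":[0,0,0]},{"jaw":0,"linear":[4,0,0],"delta_rot":[0,0,0]}]}}

```text
clock: 7.7
position: [0.5281, -0.0967, 0.0916]
eef_rot: [-2.405, -2.021, 0.001]
wrist_force: [0.1, -0.2, -0.6]
finger_gap: 0.325
```

```bash
python3 - <<'E'
import st
from bar import *
p,d=snapshot('top')
X=pts('top',d)*1000;b=box(status.read_state()['position']*1000)
B=np.stack([(X[...,:2]-O)@U,(X[...,:2]-O)@V],-1);z=X[...,2]
m=(abs(z-30)<2.5)&(B[...,0]>b[0]+180)&(B[...,0]<-14)&(abs(B[...,1])<45)
print(B[m].min(0),B[m].max(0),m.sum())
cv2.imwrite('pics/t3.png',cv2.resize(p[150:270,130:370][...,::-1],None,fx=3.3,fy=3.3,interpolation=2))
E
```

```text
t 7.7 pos [528.1 -96.7  91.6] F [ 0.1  -0.16 -0.58] gap 0.325
turn [-0.001  0.001 -0.001] deg [-0.  0. -0.] shift now-axes [-0.  -0.1  0.1] after turn [-0.  -0.1  0.1] j [ 0.24  0.56 -0.22  1.97  0.2   0.63 -0.28]
box [-2.533e+02 -1.000e-01] tip -68.30000000000001 F along/lat/z [-0.14 -0.13 -0.58]
[-70.54848896 -31.63826266] [-14.1382052   34.39325056] 247
```

View pics/t3.png

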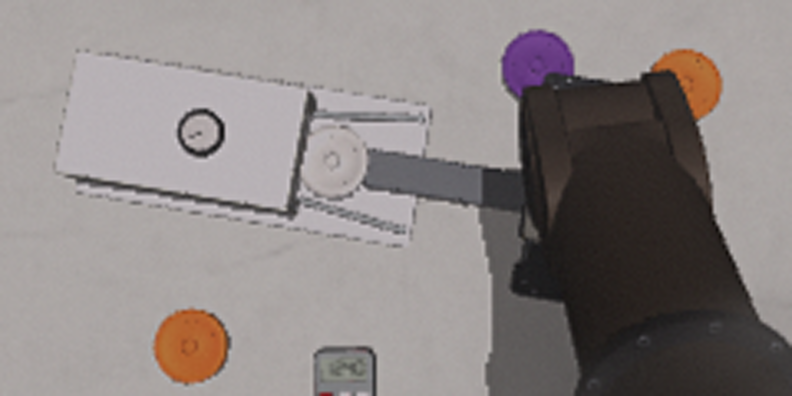

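The dish at crop (332,160) is against the bar tip, between the rails and at the doorway. I'll push on through the flap.

{"name": "drive_tool", "arguments": {"series": [{"jaw":0,"linear":[5,0,0],"delta_rot":[0,0,0]},{"jaw":0,"linear":[8,0,0],"delta_rot":[0,0,0]},{"jaw":0,"linear":[9,0,0],"delta_rot":[0,0,0]},{"jaw":0,"linear":[10,0,0],"delta_rot":[0,0,0]},{"jaw":0,"linear":[10,0,0],"delta_rot":[0,0,0]},{"jaw":0,"linear":[10,0,0],"delta_rot":[0,0,0]},{"jaw":0,"linear":[10,0,0],"delta_rot":[0,0,0]},{"jaw":0,"linear":[10,0,0],"delta_rot":[0,0,0]},{"jaw":0,"linear":[8,0,0],"delta_rot":[0,0,0]},{"jaw":0,"linear":[5,0,0],"delta_rot":[0,0,0]}]}}

```text
clock: 9.0
position: [0.5429, -0.0078, 0.091]
eef_rot: [-2.406, -2.02, 0.005]
wrist_force: [-0.1, -1.5, -2.4]
finger_gap: 0.327
```

```bash
python3 st.py
```

```text
t 9.0 pos [542.9  -7.8  91. ] F [-0.09 -1.49 -2.37] gap 0.327
turn [-0.002  0.002 -0.001] deg [-0.1  0.1 -0.1] shift now-axes [ 0.   0.5 -0.5] after turn [ 0.   0.5 -0.5] j [ 0.07  0.57 -0.21  1.96  0.2   0.64 -0.44]
box [-163.1    0.5] tip 21.900000000000006 F along/lat/z [-1.48 -0.17 -2.37]
```

{"name": "drive_tool", "arguments": {"series": [{"jaw":0,"linear":[2,0.5,-0.5],"delta_rot":[0,0,0]},{"jaw":0,"linear":[2,0,0],"delta_rot":[0,0,0]},{"jaw":0,"linear":[2,0,0],"delta_rot":[0,0,0]},{"jaw":0,"linear":[2,0,0],"delta_rot":[0,0,0]},{"jaw":0,"linear":[2,0,0],"delta_rot":[0,0,0]},{"jaw":0,"linear":[2,0,0],"delta_rot":[0,0,0]},{"jaw":0,"linear":[2,0,0],"delta_rot":[0,0,0]},{"jaw":0,"linear":[2,0,0],"delta_rot":[0,0,0]},{"jaw":0,"linear":[2,0,0],"delta_rot":[0,0,0]},{"jaw":0,"linear":[2,0,0],"delta_rot":[0,0,0]}]}}

```text
clock: 10.25
position: [0.5474, 0.0128, 0.0916]
eef_rot: [-2.407, -2.019, 0.004]
wrist_force: [-0.4, -0.6, -1.8]
finger_gap: 0.321
```

```bash
python3 st.py
```

```text
t 10.25 pos [547.4  12.8  91.6] F [-0.36 -0.62 -1.76] gap 0.321
turn [-0.002  0.002 -0.002] deg [-0.1  0.1 -0.1] shift now-axes [ 0.  -0.3  0.1] after turn [ 0.  -0.3  0.1] j [ 0.03  0.57 -0.21  1.95  0.19  0.65 -0.48]
box [-142.1   -0.3] tip 42.900000000000006 F along/lat/z [-0.68  0.25 -1.76]
```

{"name": "drive_tool", "arguments": {"series": [{"jaw":0,"linear":[0.6,0,0],"delta_rot":[0,0,0]},{"jaw":0,"linear":[0.6,0,0],"delta_rot":[0,0,0]},{"jaw":0,"linear":[0.6,0,0],"delta_rot":[0,0,0]},{"jaw":0,"linear":[0.6,0,0],"delta_rot":[0,0,0]},{"jaw":0,"linear":[0.6,0,0],"delta_rot":[0,0,0]},{"jaw":0,"linear":[0.6,0,0],"delta_rot":[0,0,0]},{"jaw":0,"linear":[0.6,0,0],"delta_rot":[0,0,0]},{"jaw":0,"linear":[0.6,0,0],"delta_rot":[0,0,0]},{"jaw":0,"linear":[0.6,0,0],"delta_rot":[0,0,0]},{"jaw":0,"linear":[0.6,0,0],"delta_rot":[0,0,0]}]}}

```text
clock: 11.5
position: [0.5485, 0.0188, 0.0916]
eef_rot: [-2.407, -2.019, 0.004]
wrist_force: [0.4, -1.6, -1.7]
finger_gap: 0.324
```

```bash
python3 st.py
```

```text
t 11.5 pos [548.5  18.8  91.6] F [ 0.41 -1.63 -1.67] gap 0.324
turn [-0.002  0.002 -0.002] deg [-0.1  0.1 -0.1] shift now-axes [-0.  -0.4  0.1] after turn [-0.  -0.4  0.1] j [ 0.02  0.57 -0.21  1.94  0.19  0.65 -0.49]
box [-136.    -0.4] tip 49.0 F along/lat/z [-1.53 -0.68 -1.67]
```

Still free (noise is about 1 N).

{"name": "drive_tool", "arguments": {"series": [{"jaw":0,"linear":[0.6,-0.3,0],"delta_rot":[0,0,0]},{"jaw":0,"linear":[0.6,0,0],"delta_rot":[0,0,0]},{"jaw":0,"linear":[0.6,0,0],"delta_rot":[0,0,0]},{"jaw":0,"linear":[0.6,0,0],"delta_rot":[0,0,0]},{"jaw":0,"linear":[0.6,0,0],"delta_rot":[0,0,0]},{"jaw":0,"linear":[0.6,0,0],"delta_rot":[0,0,0]},{"jaw":0,"linear":[0.6,0,0],"delta_rot":[0,0,0]},{"jaw":0,"linear":[0.6,0,0],"delta_rot":[0,0,0]},{"jaw":0,"linear":[0.6,0,0],"delta_rot":[0,0,0]},{"jaw":0,"linear":[0.6,0,0],"delta_rot":[0,0,0]}]}}

```text
clock: 12.75
position: [0.5493, 0.0252, 0.0916]
eef_rot: [-2.407, -2.019, 0.004]
wrist_force: [-0.3, -1.8, -0.4]
finger_gap: 0.325
```

```bash
python3 st.py
```

```text
t 12.75 pos [549.3  25.2  91.6] F [-0.31 -1.81 -0.45] gap 0.325
turn [-0.002  0.002 -0.002] deg [-0.1  0.1 -0.1] shift now-axes [ 0.  -0.   0.1] after turn [ 0.  -0.   0.1] j [ 0.01  0.58 -0.21  1.94  0.19  0.65 -0.5 ]
box [-129.5   -0. ] tip 55.5 F along/lat/z [-1.83 -0.01 -0.45]
```

{"name": "drive_tool", "arguments": {"series": [{"jaw":0,"linear":[0.6,0,0],"delta_rot":[0,0,0]},{"jaw":0,"linear":[0.6,0,0],"delta_rot":[0,0,0]},{"jaw":0,"linear":[0.6,0,0],"delta_rot":[0,0,0]},{"jaw":0,"linear":[0.6,0,0],"delta_rot":[0,0,0]},{"jaw":0,"linear":[0.6,0,0],"delta_rot":[0,0,0]},{"jaw":0,"linear":[0.6,0,0],"delta_rot":[0,0,0]},{"jaw":0,"linear":[0.6,0,0],"delta_rot":[0,0,0]},{"jaw":0,"linear":[0.6,0,0],"delta_rot":[0,0,0]},{"jaw":0,"linear":[0.6,0,0],"delta_rot":[0,0,0]},{"jaw":0,"linear":[0.6,0,0],"delta_rot":[0,0,0]}]}}

```text
clock: 14.0
position: [0.5504, 0.0315, 0.0916]
eef_rot: [-2.407, -2.018, 0.004]
wrist_force: [0.0, -1.2, -1.4]
finger_gap: 0.324
```

```bash
python3 st.py
```

```text
t 14.0 pos [550.4  31.5  91.6] F [ 0.04 -1.23 -1.44] gap 0.324
turn [-0.002  0.002 -0.002] deg [-0.1  0.1 -0.1] shift now-axes [ 0.  -0.   0.1] after turn [ 0.  -0.   0.1] j [-0.    0.58 -0.21  1.94  0.19  0.65 -0.51]
box [-123.1   -0. ] tip 61.900000000000006 F along/lat/z [-1.21 -0.25 -1.44]
```

{"name": "drive_tool", "arguments": {"series": [{"jaw":0,"linear":[0.6,0,0],"delta_rot":[0,0,0]},{"jaw":0,"linear":[0.6,0,0],"delta_rot":[0,0,0]},{"jaw":0,"linear":[0.6,0,0],"delta_rot":[0,0,0]},{"jaw":0,"linear":[0.6,0,0],"delta_rot":[0,0,0]},{"jaw":0,"linear":[0.6,0,0],"delta_rot":[0,0,0]},{"jaw":0,"linear":[0.6,0,0],"delta_rot":[0,0,0]},{"jaw":0,"linear":[0.6,0,0],"delta_rot":[0,0,0]},{"jaw":0,"linear":[0.6,0,0],"delta_rot":[0,0,0]},{"jaw":0,"linear":[0.6,0,0],"delta_rot":[0,0,0]},{"jaw":0,"linear":[0.6,0,0],"delta_rot":[0,0,0]}]}}

```text
clock: 15.25
position: [0.5515, 0.0378, 0.0916]
eef_rot: [-2.407, -2.019, 0.004]
wrist_force: [-0.2, -1.3, -1.5]
finger_gap: 0.326
```

```bash
python3 st.py
```

```text
t 15.25 pos [551.5  37.8  91.6] F [-0.22 -1.3  -1.48] gap 0.326
turn [-0.002  0.002 -0.002] deg [-0.1  0.1 -0.1] shift now-axes [-0.  -0.1  0.1] after turn [-0.  -0.1  0.1] j [-0.01  0.58 -0.21  1.93  0.19  0.65 -0.52]
box [-1.167e+02 -1.000e-01] tip 68.3 F along/lat/z [-1.32 -0.   -1.48]
```

{"name": "drive_tool", "arguments": {"series": [{"jaw":0,"linear":[0.6,0,0],"delta_rot":[0,0,0]},{"jaw":0,"linear":[0.6,0,0],"delta_rot":[0,0,0]},{"jaw":0,"linear":[0.6,0,0],"delta_rot":[0,0,0]},{"jaw":0,"linear":[0.6,0,0],"delta_rot":[0,0,0]},{"jaw":0,"linear":[0.6,0,0],"delta_rot":[0,0,0]},{"jaw":0,"linear":[0.6,0,0],"delta_rot":[0,0,0]},{"jaw":0,"linear":[0.6,0,0],"delta_rot":[0,0,0]},{"jaw":0,"linear":[0.6,0,0],"delta_rot":[0,0,0]},{"jaw":0,"linear":[0.6,0,0],"delta_rot":[0,0,0]},{"jaw":0,"linear":[0.6,0,0],"delta_rot":[0,0,0]}]}}

```text
clock: 16.5
position: [0.5526, 0.0442, 0.0915]
eef_rot: [-2.407, -2.019, 0.004]
wrist_force: [-0.6, -1.2, -2.0]
finger_gap: 0.327
```

```bash
python3 st.py
```

```text
t 16.5 pos [552.6  44.2  91.5] F [-0.61 -1.2  -2.03] gap 0.327
turn [-0.002  0.002 -0.002] deg [-0.1  0.1 -0.1] shift now-axes [ 0.  -0.1  0. ] after turn [ 0.  -0.1  0. ] j [-0.03  0.58 -0.21  1.93  0.19  0.65 -0.53]
box [-1.102e+02 -1.000e-01] tip 74.8 F along/lat/z [-1.29  0.39 -2.03]
```

{"name": "drive_tool", "arguments": {"series": [{"jaw":0,"linear":[0.6,0,0],"delta_rot":[0,0,0]},{"jaw":0,"linear":[0.6,0,0],"delta_rot":[0,0,0]},{"jaw":0,"linear":[0.6,0,0],"delta_rot":[0,0,0]},{"jaw":0,"linear":[0.6,0,0],"delta_rot":[0,0,0]},{"jaw":0,"linear":[0.6,0,0],"delta_rot":[0,0,0]},{"jaw":0,"linear":[0.6,0,0],"delta_rot":[0,0,0]},{"jaw":0,"linear":[0.6,0,0],"delta_rot":[0,0,0]},{"jaw":0,"linear":[0.6,0,0],"delta_rot":[0,0,0]},{"jaw":0,"linear":[0.6,0,0],"delta_rot":[0,0,0]},{"jaw":0,"linear":[0.6,0,0],"delta_rot":[0,0,0]}]}}

```text
clock: 17.75
position: [0.5537, 0.0505, 0.0915]
eef_rot: [-2.407, -2.018, 0.004]
wrist_force: [-0.1, -2.0, -1.6]
finger_gap: 0.322
```

```bash
python3 st.py
```

```text
t 17.75 pos [553.7  50.5  91.5] F [-0.05 -2.01 -1.64] gap 0.322
turn [-0.002  0.002 -0.002] deg [-0.1  0.1 -0.1] shift now-axes [ 0.  -0.1  0. ] after turn [ 0.  -0.1  0. ] j [-0.04  0.58 -0.21  1.92  0.19  0.66 -0.54]
box [-1.038e+02 -1.000e-01] tip 81.2 F along/lat/z [-1.99 -0.29 -1.64]
```

{"name": "drive_tool", "arguments": {"series": [{"jaw":0,"linear":[0.6,0,0],"delta_rot":[0,0,0]},{"jaw":0,"linear":[0.6,0,0],"delta_rot":[0,0,0]},{"jaw":0,"linear":[0.6,0,0],"delta_rot":[0,0,0]},{"jaw":0,"linear":[0.6,0,0],"delta_rot":[0,0,0]},{"jaw":0,"linear":[0.6,0,0],"delta_rot":[0,0,0]},{"jaw":0,"linear":[0.6,0,0],"delta_rot":[0,0,0]},{"jaw":0,"linear":[0.5,0,0],"delta_rot":[0,0,0]},{"jaw":0,"linear":[0.4,0,0],"delta_rot":[0,0,0]},{"jaw":0,"linear":[0.2,0,0],"delta_rot":[0,0,0]},{"jaw":0,"linear":[0.1,0,0],"delta_rot":[0,0,0]}]}}

```text
clock: 19.0
position: [0.5546, 0.0556, 0.0915]
eef_rot: [-2.407, -2.019, 0.004]
wrist_force: [-0.2, -2.4, -1.7]
finger_gap: 0.324
```

```bash
python3 st.py
```

```text
t 19.0 pos [554.6  55.6  91.5] F [-0.24 -2.36 -1.68] gap 0.324
turn [-0.002  0.002 -0.002] deg [-0.1  0.1 -0.1] shift now-axes [ 0.  -0.1  0. ] after turn [ 0.  -0.1  0. ] j [-0.05  0.58 -0.21  1.92  0.19  0.66 -0.55]
box [-98.6  -0.1] tip 86.4 F along/lat/z [-2.37 -0.17 -1.68]
```

{"name": "drive_tool", "arguments": {"series": [{"jaw":0,"linear":[0.5,0,0],"delta_rot":[0,0,0]},{"jaw":0,"linear":[0.5,0,0],"delta_rot":[0,0,0]},{"jaw":0,"linear":[0.5,0,0],"delta_rot":[0,0,0]},{"jaw":0,"linear":[0.5,0,0],"delta_rot":[0,0,0]},{"jaw":0,"linear":[0.5,0,0],"delta_rot":[0,0,0]},{"jaw":0,"linear":[0.5,0,0],"delta_rot":[0,0,0]},{"jaw":0,"linear":[0.4,0,0],"delta_rot":[0,0,0]},{"jaw":0,"linear":[0.3,0,0],"delta_rot":[0,0,0]},{"jaw":0,"linear":[0.2,0,0],"delta_rot":[0,0,0]},{"jaw":0,"linear":[0.1,0,0],"delta_rot":[0,0,0]}]}}

```text
clock: 20.25
position: [0.5553, 0.0598, 0.0915]
eef_rot: [-2.407, -2.019, 0.004]
wrist_force: [-0.5, -1.7, -0.9]
finger_gap: 0.323
```

```bash
python3 st.py
```

```text
t 20.25 pos [555.3  59.8  91.5] F [-0.47 -1.7  -0.92] gap 0.323
turn [-0.002  0.002 -0.002] deg [-0.1  0.1 -0.1] shift now-axes [ 0.  -0.1  0. ] after turn [ 0.  -0.1  0. ] j [-0.05  0.59 -0.21  1.92  0.19  0.66 -0.55]
box [-94.3  -0.1] tip 90.7 F along/lat/z [-1.75  0.17 -0.92]
```

{"name": "drive_tool", "arguments": {"series": [{"jaw":0,"linear":[0.6,0,0],"delta_rot":[0,0,0]},{"jaw":0,"linear":[0.6,0,0],"delta_rot":[0,0,0]},{"jaw":0,"linear":[0.6,0,0],"delta_rot":[0,0,0]},{"jaw":0,"linear":[0.5,0,0],"delta_rot":[0,0,0]},{"jaw":0,"linear":[0.5,0,0],"delta_rot":[0,0,0]},{"jaw":0,"linear":[0.5,0,0],"delta_rot":[0,0,0]},{"jaw":0,"linear":[0.5,0,0],"delta_rot":[0,0,0]},{"jaw":0,"linear":[0.4,0,0],"delta_rot":[0,0,0]},{"jaw":0,"linear":[0.3,0,0],"delta_rot":[0,0,0]},{"jaw":0,"linear":[0.2,0,0],"delta_rot":[0,0,0]}]}}

```text
clock: 21.5
position: [0.556, 0.063, 0.0916]
eef_rot: [2.408, 2.016, -0.007]
wrist_force: [-1.0, -4.9, 2.1]
finger_gap: 0.327
```

```bash
python3 st.py
```

```text
t 21.5 pos [556.   63.   91.6] F [-0.98 -4.94  2.06] gap 0.327
turn [-0.002  0.004 -0.004] deg [-0.1  0.2 -0.2] shift now-axes [-0.  -0.1  0.1] after turn [-0.  -0.1  0.1] j [-0.06  0.59 -0.21  1.92  0.19  0.66 -0.56]
box [-91.2  -0.1] tip 93.8 F along/lat/z [-5.04  0.12  2.06]
```

Contact: the force rose to 5 N and the motion lagged. I'll press on gently.

{"name": "drive_tool", "arguments": {"series": [{"jaw":0,"linear":[0.6,0,0],"delta_rot":[0,0,0]},{"jaw":0,"linear":[0.6,0,0],"delta_rot":[0,0,0]},{"jaw":0,"linear":[0.5,0,0],"delta_rot":[0,0,0]},{"jaw":0,"linear":[0.5,0,0],"delta_rot":[0,0,0]},{"jaw":0,"linear":[0.4,0,0],"delta_rot":[0,0,0]},{"jaw":0,"linear":[0.3,0,0],"delta_rot":[0,0,0]},{"jaw":0,"linear":[0.3,0,0],"delta_rot":[0,0,0]},{"jaw":0,"linear":[0.3,0,0],"delta_rot":[0,0,0]},{"jaw":0,"linear":[0.3,0,0],"delta_rot":[0,0,0]},{"jaw":0,"linear":[0.3,0,0],"delta_rot":[0,0,0]}]}}

```text
clock: 22.75
position: [0.5561, 0.0639, 0.0921]
eef_rot: [2.408, 2.013, -0.013]
wrist_force: [-1.7, -6.0, 1.5]
finger_gap: 0.324
```

```bash
python3 st.py
```

```text
t 22.75 pos [556.1  63.9  92.1] F [-1.71 -5.95  1.53] gap 0.324
turn [-0.003  0.008 -0.006] deg [-0.2  0.5 -0.3] shift now-axes [ 0.  -0.1  0.6] after turn [ 0.  -0.1  0.6] j [-0.07  0.59 -0.2   1.91  0.19  0.67 -0.57]
box [-90.2  -0.1] tip 94.8 F along/lat/z [-6.16  0.66  1.53]
```

{"name": "drive_tool", "arguments": {"series": [{"jaw":0,"linear":[0.7,0,0],"delta_rot":[0,0.001,0]},{"jaw":0,"linear":[0.7,0,0],"delta_rot":[0,0.001,0]},{"jaw":0,"linear":[0.7,0,0],"delta_rot":[0,0.001,0]},{"jaw":0,"linear":[0.7,0,0],"delta_rot":[0,0.001,0]},{"jaw":0,"linear":[0.6,0,0],"delta_rot":[0,0.001,0]},{"jaw":0,"linear":[0.5,0,0],"delta_rot":[0,0.001,0]},{"jaw":0,"linear":[0.5,0,0],"delta_rot":[0,0.001,0]},{"jaw":0,"linear":[0.5,0,0],"delta_rot":[0,0.001,0]},{"jaw":0,"linear":[0.5,0,0],"delta_rot":[0,0.001,0]},{"jaw":0,"linear":[0.5,0,0],"delta_rot":[0,0.001,0]}]}}

```text
clock: 24.0
position: [0.5558, 0.0641, 0.0919]
eef_rot: [-2.413, -2.01, 0.012]
wrist_force: [-1.6, -6.0, 0.8]
finger_gap: 0.324
```

```bash
python3 st.py
```

```text
t 24.0 pos [555.8  64.1  91.9] F [-1.58 -5.98  0.85] gap 0.324
turn [-0.005  0.005 -0.009] deg [-0.3  0.3 -0.5] shift now-axes [-0.   0.3  0.4] after turn [-0.   0.3  0.4] j [-0.06  0.59 -0.21  1.91  0.19  0.67 -0.57]
box [-90.1   0.3] tip 94.9 F along/lat/z [-6.16  0.53  0.85]
```

{"name": "drive_tool", "arguments": {"series": [{"jaw":0,"linear":[1.0,0.2,0],"delta_rot":[0,0.001,-0.002]},{"jaw":0,"linear":[1.0,0,0],"delta_rot":[0,0.001,0]},{"jaw":0,"linear":[1.0,0,0],"delta_rot":[0,0.001,0]},{"jaw":0,"linear":[1.0,0,0],"delta_rot":[0,0.001,0]},{"jaw":0,"linear":[0.8,0,0],"delta_rot":[0,0.001,0]},{"jaw":0,"linear":[0.7,0,0],"delta_rot":[0,0.001,0]},{"jaw":0,"linear":[0.7,0,0],"delta_rot":[0,0.001,0]},{"jaw":0,"linear":[0.7,0,0],"delta_rot":[0,0.001,0]},{"jaw":0,"linear":[0.7,0,0],"delta_rot":[0,0.001,0]},{"jaw":0,"linear":[0.7,0,0],"delta_rot":[0,0.001,0]}]}}

```text
clock: 25.25
position: [0.5558, 0.0645, 0.0918]
eef_rot: [-2.414, -2.005, 0.014]
wrist_force: [-2.3, -7.2, 1.1]
finger_gap: 0.325
```

```bash
python3 st.py
```

```text
t 25.25 pos [555.8  64.5  91.8] F [-2.28 -7.23  1.05] gap 0.325
turn [-0.008  0.005 -0.012] deg [-0.5  0.3 -0.7] shift now-axes [0.  0.3 0.3] after turn [0.  0.3 0.3] j [-0.06  0.59 -0.21  1.91  0.19  0.67 -0.57]
box [-89.7   0.3] tip 95.3 F along/lat/z [-7.51  1.01  1.05]
```

{"name": "drive_tool", "arguments": {"series": [{"jaw":0,"linear":[1.1,0.1,0],"delta_rot":[-0.001,0.001,-0.002]},{"jaw":0,"linear":[1.1,0.1,0],"delta_rot":[-0.001,0.001,-0.002]},{"jaw":0,"linear":[1.1,0.1,0],"delta_rot":[-0.001,0.001,-0.002]},{"jaw":0,"linear":[1.0,0,0],"delta_rot":[-0.001,0.001,-0.002]},{"jaw":0,"linear":[1.0,0,0],"delta_rot":[-0.001,0.001,-0.002]},{"jaw":0,"linear":[0.9,0,0],"delta_rot":[0,0.001,-0.001]},{"jaw":0,"linear":[0.9,0,0],"delta_rot":[0,0.001,-0.001]},{"jaw":0,"linear":[0.9,0,0],"delta_rot":[0,0.001,-0.001]},{"jaw":0,"linear":[0.9,0,0],"delta_rot":[0,0.001,-0.001]},{"jaw":0,"linear":[0.9,0,0],"delta_rot":[0,0.001,-0.001]}]}}

```text
clock: 26.5
position: [0.5565, 0.0645, 0.0919]
eef_rot: [2.41, 2.015, -0.013]
wrist_force: [-1.9, -7.6, 1.5]
finger_gap: 0.332
```

```bash
python3 st.py
```

```text
t 26.5 pos [556.5  64.5  91.9] F [-1.94 -7.6   1.46] gap 0.332
turn [-0.005  0.006 -0.005] deg [-0.3  0.4 -0.3] shift now-axes [-0.  -0.4  0.4] after turn [-0.  -0.4  0.4] j [-0.07  0.59 -0.21  1.91  0.19  0.67 -0.57]
box [-89.6  -0.4] tip 95.4 F along/lat/z [-7.82  0.6   1.46]
```

{"name": "drive_tool", "arguments": {"series": [{"jaw":0,"linear":[1.4,-0.1,0],"delta_rot":[-0.001,0.001,-0.001]},{"jaw":0,"linear":[1.4,-0.1,0],"delta_rot":[-0.001,0.001,-0.001]},{"jaw":0,"linear":[1.3,0,0],"delta_rot":[0,0.001,-0.001]},{"jaw":0,"linear":[1.3,0,0],"delta_rot":[0,0.001,-0.001]},{"jaw":0,"linear":[1.2,0,0],"delta_rot":[0,0.001,-0.001]},{"jaw":0,"linear":[1.2,0,0],"delta_rot":[0,0.001,-0.001]},{"jaw":0,"linear":[1.2,0,0],"delta_rot":[0,0.001,-0.001]},{"jaw":0,"linear":[1.2,0,0],"delta_rot":[0,0.001,-0.001]},{"jaw":0,"linear":[1.2,0,0],"delta_rot":[0,0.001,-0.001]},{"jaw":0,"linear":[1.2,0,0],"delta_rot":[0,0.001,-0.001]}]}}

```text
clock: 27.75
position: [0.5568, 0.065, 0.0919]
eef_rot: [2.408, 2.014, -0.019]
wrist_force: [-2.5, -8.5, 2.5]
finger_gap: 0.323
```

```bash
python3 st.py
```

```text
t 27.75 pos [556.8  65.   91.9] F [-2.48 -8.52  2.51] gap 0.323
turn [-0.006  0.011 -0.005] deg [-0.4  0.6 -0.3] shift now-axes [ 0.  -0.6  0.4] after turn [ 0.  -0.6  0.4] j [-0.07  0.59 -0.2   1.91  0.19  0.67 -0.57]
box [-89.   -0.6] tip 96.0 F along/lat/z [-8.82  0.98  2.51]
```

Held at about 8–9 N for more than a second. Next I'll draw the bar straight out.

{"name": "drive_tool", "arguments": {"series": [{"jaw":0,"linear":[-2,0,0],"delta_rot":[0,0.004,0]},{"jaw":0,"linear":[-4,0,0],"delta_rot":[0,0.003,0]},{"jaw":0,"linear":[-7,0,0],"delta_rot":[0,0,0]},{"jaw":0,"linear":[-10,0,0],"delta_rot":[0,0,0]},{"jaw":0,"linear":[-12,0,0],"delta_rot":[0,0,0]},{"jaw":0,"linear":[-14,0,0],"delta_rot":[0,0,0]},{"jaw":0,"linear":[-14,0,0],"delta_rot":[0,0,0]},{"jaw":0,"linear":[-12,0,0],"delta_rot":[0,0,0]},{"jaw":0,"linear":[-8,0,0],"delta_rot":[0,0,0]},{"jaw":0,"linear":[-4,0,0],"delta_rot":[0,0,0]}]}}

```text
clock: 29.0
position: [0.5411, -0.0227, 0.0918]
eef_rot: [-2.403, -2.016, 0.002]
wrist_force: [0.0, -1.7, -1.2]
finger_gap: 0.325
```

```bash
python3 st.py
```

```text
t 29.0 pos [541.1 -22.7  91.8] F [ 0.01 -1.7  -1.25] gap 0.325
turn [-0.005 -0.002 -0.002] deg [-0.3 -0.1 -0.1] shift now-axes [ 0.  -0.2  0.3] after turn [ 0.  -0.2  0.3] j [ 0.1   0.57 -0.22  1.96  0.19  0.64 -0.41]
box [-178.1   -0.2] tip 6.900000000000006 F along/lat/z [-1.67 -0.31 -1.25]
```

{"name": "drive_tool", "arguments": {"series": [{"jaw":0,"linear":[-8,0,0],"delta_rot":[0,0,0]},{"jaw":0,"linear":[-14,0,0],"delta_rot":[0,0,0]},{"jaw":0,"linear":[-18,0,0],"delta_rot":[0,0,0]},{"jaw":0,"linear":[-22,0,0],"delta_rot":[0,0,0]},{"jaw":0,"linear":[-22,0,0],"delta_rot":[0,0,0]},{"jaw":0,"linear":[-22,0,0],"delta_rot":[0,0,0]},{"jaw":0,"linear":[-20,0,0],"delta_rot":[0,0,0]},{"jaw":0,"linear":[-18,0,0],"delta_rot":[0,0,0]},{"jaw":0,"linear":[-12,0,0],"delta_rot":[0,0,0]},{"jaw":0,"linear":[-5,0,0],"delta_rot":[0,0,0]}]}}

```text
clock: 30.25
position: [0.511, -0.1933, 0.0919]
eef_rot: [-2.407, -2.014, 0.001]
wrist_force: [-0.0, 0.3, -1.8]
finger_gap: 0.323
```

```bash
python3 st.py; python3 - <<'E'
from bar import *
p,d=snapshot('top');b=box(status.read_state()['position']*1000)
bar(p,d,b[0]+60,b[0]+200,20)
cv2.imwrite('pics/t4.png',cv2.resize(p[150:270,130:370][...,::-1],None,fx=3.3,fy=3.3,interpolation=2))
X=pts('top',d)*1000;hsv=cv2.cvtColor(p,cv2.COLOR_RGB2HSV)
for u,v in((527,275),(458,266)):
    print('decoy',np.round(ray('top',u*.64,v*.64,.024)*1000))
E
```

```text
t 30.25 pos [ 511.  -193.3   91.9] F [-0.03  0.26 -1.83] gap 0.323
turn [-0.003 -0.002 -0.004] deg [-0.2 -0.1 -0.2] shift now-axes [-0.   0.1  0.4] after turn [-0.   0.1  0.4] j [ 0.43  0.57 -0.23  1.95  0.2   0.65 -0.1 ]
box [-3.514e+02  1.000e-01] tip -166.39999999999998 F along/lat/z [ 0.25  0.07 -1.83]
493 zfit slope, [-7.24991249e-03  1.77107603e+01] tip z 18.78683638753208 tip x -165.1408939444532
((-228.31370544433594, -0.18428421020507812), (37.670631408691406, 126.3753662109375), 89.76777648925781)
-284 y [-16.9  18.2   0.9] z 19.3
-269 y [-17.2  18.8   1. ] z 20.4
-254 y [-17.3  18.7   0.8] z 19.7
-239 y [-17.3  18.6   0.7] z 19.0
-224 y [-17.3  18.4   0.7] z 19.3
-209 y [-19.1  17.9   0.4] z 19.2
-194 y [-17.   18.4   0.9] z 19.0
-179 y [-17.2  18.5   1.2] z 19.2
-164 y [-17.2  17.7   0.8] z 18.3
decoy [ 631. -211.   24.]
decoy [650. -77.  24.]
```

View pics/t4.png

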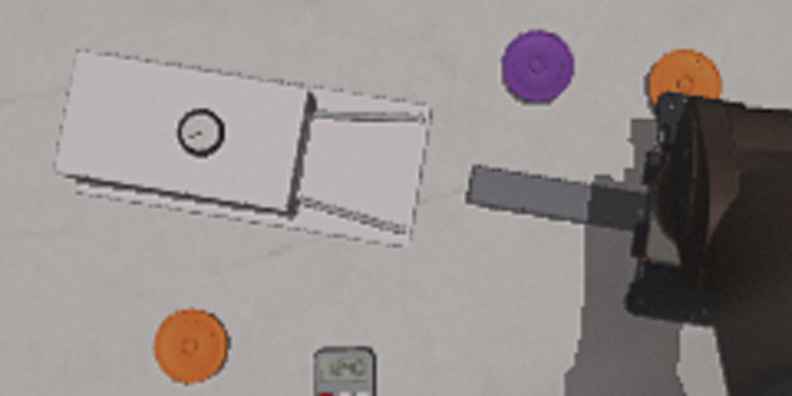

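The lane is empty, the bar is out and level, its tip at crop (470,185). I'll lower it about 7 mm.

{"name": "drive_tool", "arguments": {"series": [{"jaw":0,"linear":[0,0,2],"delta_rot":[0,0,0]},{"jaw":0,"linear":[0,0,2],"delta_rot":[0,0,0]},{"jaw":0,"linear":[0,0,1.5],"delta_rot":[0,0,0]},{"jaw":0,"linear":[0,0,1],"delta_rot":[0,0,0]},{"jaw":0,"linear":[0,0,0.5],"delta_rot":[0,0,0]},{"jaw":0,"linear":[0,0,0.3],"delta_rot":[0,0,0]},{"jaw":0,"linear":[0,0,0],"delta_rot":[0,0,0]},{"jaw":0,"linear":[0,0,0],"delta_rot":[0,0,0]},{"jaw":0,"linear":[0,0,0],"delta_rot":[0,0,0]},{"jaw":0,"linear":[0,0,0],"delta_rot":[0,0,0]}]}}

```text
clock: 31.55
position: [0.5118, -0.1914, 0.0846]
eef_rot: [-2.403, -2.018, -0.0]
wrist_force: [-0.6, -0.3, 0.5]
finger_gap: 0.328
```

```bash
python3 st.py
```

```text
t 31.55 pos [ 511.8 -191.4   84.6] F [-0.57 -0.31  0.52] gap 0.328
turn [-0.002 -0.002 -0.001] deg [-0.1 -0.1 -0.1] shift now-axes [ 0.  -0.3 -6.9] after turn [ 0.  -0.3 -6.9] j [ 0.42  0.58 -0.22  1.95  0.21  0.63 -0.11]
box [-3.493e+02 -3.000e-01] tip -164.3 F along/lat/z [-0.41  0.5   0.52]
```

{"name": "drive_tool", "arguments": {"series": [{"jaw":0,"linear":[0,0,0.4],"delta_rot":[0,0,0]},{"jaw":60,"linear":[0,0,0],"delta_rot":[0,0,0]},{"jaw":60,"linear":[0,0,0],"delta_rot":[0,0,0]},{"jaw":60,"linear":[0,0,0],"delta_rot":[0,0,0]},{"jaw":60,"linear":[0,0,0],"delta_rot":[0,0,0]},{"jaw":60,"linear":[0,0,0],"delta_rot":[0,0,0]},{"jaw":60,"linear":[0,0,-15],"delta_rot":[0,0,0]},{"jaw":60,"linear":[0,0,-30],"delta_rot":[0,0,0]},{"jaw":60,"linear":[0,0,-40],"delta_rot":[0,0,0]},{"jaw":60,"linear":[0,0,-30],"delta_rot":[0,0,0]}]}}

```text
clock: 32.8
position: [0.5111, -0.1909, 0.2031]
eef_rot: [-2.4, -2.017, 0.002]
wrist_force: [0.7, -1.1, -1.1]
finger_gap: 0.6
```

{"name": "drive_tool", "arguments": {"series": [{"jaw":60,"linear":[-30,0,-20],"delta_rot":[0,0,0]},{"jaw":60,"linear":[-30,0,-20],"delta_rot":[0,0,0]},{"jaw":60,"linear":[-30,0,-10],"delta_rot":[0,0,0]},{"jaw":60,"linear":[-30,0,0],"delta_rot":[0,0,0]},{"jaw":60,"linear":[-20,0,0],"delta_rot":[0,0,0]},{"jaw":60,"linear":[-10,0,0],"delta_rot":[0,0,0]},{"jaw":60,"linear":[0,0,0],"delta_rot":[0,0,0]},{"jaw":60,"linear":[0,0,0],"delta_rot":[0,0,0]},{"jaw":60,"linear":[0,0,0],"delta_rot":[0,0,0]},{"jaw":60,"linear":[0,0,0],"delta_rot":[0,0,0]}]}}

```text
clock: 34.05
position: [0.4876, -0.3383, 0.264]
eef_rot: [2.396, 2.03, 0.009]
wrist_force: [0.1, -0.4, -0.2]
finger_gap: 0.598
```

```bash
python3 st.py; python3 - <<'E'
from bar import *
p,d=snapshot('top');bar(p,d,-300,-120,12)
q,e=snapshot('scene')
a=cv2.resize(p[140:280,130:390][...,::-1],(780,420));b=cv2.resize(q[170:300,120:380][...,::-1],(780,390))
cv2.imwrite('pics/t5.png',cv2.resize(np.vstack([a,b]),(570,592)))
E
```

```text
t 34.05 pos [ 487.6 -338.3  264. ] F [ 0.1  -0.35 -0.19] gap 0.598
turn [ 0.005 -0.004  0.008] deg [ 0.3 -0.2  0.4] shift now-axes [ -0.7  -2.5 172.5] after turn [ -0.   -1.8 172.5] j [ 0.69  0.42 -0.24  1.68  0.1   1.05  0.26]
box [-498.3   -1.8] tip -313.3 F along/lat/z [-0.33 -0.16 -0.19]
554 zfit slope, [-2.81698909e-03  1.12288892e+01] tip z 10.83956163561191 tip x -161.97778959987642
((-231.00413513183594, -0.3187141418457031), (137.95965576171875, 39.36899185180664), 0.5831121206283569)
-293 y [-19.8  18.7   0.1] z 12.4
-278 y [-18.8  18.5   0.4] z 12.7
-263 y [-19.3  18.6   0.5] z 11.7
-248 y [-19.3  19.2   0.7] z 12.4
-233 y [-19.1  18.4   0.6] z 12.1
-218 y [-19.3  18.7   0.5] z 12.5
-203 y [-18.5  18.4   0.4] z 12.8
-188 y [-19.1  19.    0.9] z 12.3
-173 y [-19.4  20.    0.9] z 12.8
-158 y [-17.5  18.    0.1] z 10.8
```

View pics/t5.png

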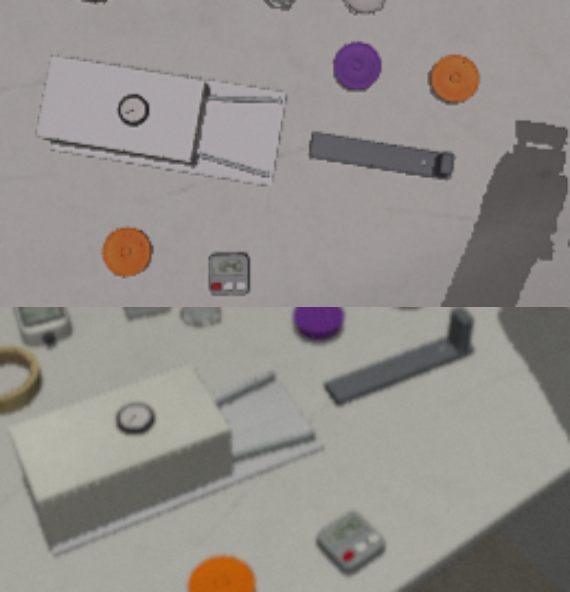

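```bash
python3 -c "
from bench import robot
print(robot.hand_in())"
```

```text
the job is handed in; nothing more can be done
None
```

The dish is inside the dry box and was pressed against the rear buffer. The bar is back flat on the bench, and the job is handed in at about 34 s.

- **Finding the buffer:** I pushed the silver lidded dish through the flap with the bar. The bar tip met the buffer at about 92 mm behind the flap, so the dish's front edge was at about 160 mm.
- **Pressing:** After contact I pressed for about 6 s in total, because the force built up slowly. The readings between moves were 5.0, 6.2, 6.2, 7.5, 7.8 and 8.8 N, and the last 2.5 s were at about 7.5–9 N. These include roughly 1–1.5 N of flap and sliding drag. The highest reading was 8.8 N, but I only read the force at the end of each move.
- **Withdrawing:** I drew the bar straight out. The last top view shows the lane empty.
- **Laying down the bar:** The bar lies flat with its top at about 12 mm along its length. Its tip is about 42 mm in front of the lane. The gripper is clear of everything, and the timer and coloured dishes look unmoved.

**Not checked:** I could not see the flap in the last views, so I did not confirm directly that it shut. The dish's rear edge should be about 90 mm behind it, well over the 40 mm it needs.

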